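Hold the drive knob home on its square shaft

ROBOT

A 6-joint arm with a two-finger parallel gripper is mounted at the origin on a cart in front of the work surface, level with it; the furniture and walls round the work are solid. World frame = base frame: x ahead of the robot, y to its left, z up, the work surface at z = 0. Lengths are in m, angles in rad, forces in N, time in s.
With the tool pointing down it reaches from about 0.4 to 0.825 m from the base axis. Payload 7 kg.
Tool frame: the origin (TCP) lies at the very end of the fingers, on their centre line; the grasp point (between the pads) lies 19 mm behind it; z points along the fingers, y is the line along which they close (so a half turn about z gives the same grasp; the last joint's range is limited). The gripper opens to 85 mm and grips with 20 to 120 N. Pads are 22 mm wide; open, the fingers measure 114 mm over their backs; the gripper's body (76 mm by 85 mm) begins 54 mm behind the grasp point. The pads swing forward as they close: fully open they stand 13 mm farther back than shut.
Start: joints at [1.483, 0.359, 0.012, 0, -1.224, -0.288], TCP at [0.248, 0.628, 0.231] pointing down, gripper open.
Joint ranges: [-3.07, 3.07], [-1.43, 2.12], [-1.02, 1.25], [-3.03, 1.67], [-3.05, -0], [-3.03, 3.03]. Speed limits (rad/s): [2.39, 2.39, 3.01, 3.14, 3.14, 3.14].

INTERFACE

Orientations are given as a unit quaternion [w, x, y, z].
In Python, from bench import robot gives the robot as it stands.
- The arm moves only by the tool drive_tool, never from a script. Its arguments are lists of equal length, an entry for each row: "xyz": the shift along the tool's x, y, z in cm, a list of three; "twist": the turn about the tool's z in rad. A call has 1 to 8 rows; each row shifts and turns the commanded pose from where the row before left it, along the tool's axes as they then stand; what a row does not reach is not made up. A row lasts 1/12 s, in which the tool goes at most 41.7 mm and 7.16 degrees, less where a joint would pass 70% of its speed; a pose out of reach is approached as far as the arm can. A call with a gripper value outside its range is refused whole. "gripper" is the finger opening in cm, from 0 to 8.54, set as the call begins (left out, the last holds). The fingers move at their own pace and stop on an object; "grip_force" is the grip in N (left out, the last holds). Time passes only in rows, so rows that do not move let the fingers close. It gives the time, the measured TCP pose, the force, the opening and the grip force at its end, in the units of the state.
- robot.observe(): the state, without advancing time (a new reading comes with each control period).
- robot.capture(name): name is "scene" or "top" or "wrist"; returns a dict with "image" (480x640x3 uint8, red, green, blue), "intrinsics" (3x3 intrinsics, pixels), "xyz" and "rotation" of the camera in the world. Camera axes: x right, y down, z forward; pixel columns grow to the right and rows downward; lengths in m; the calibration is good to about 2 mm. A picture is of the moment at which its call begins. There is no depth.
- robot.hand_in(): hands the job in; it is judged then, once.
The state is a dict: "clock": time; "joint_pos": joint angles; "dq": joint speeds; "joint_efforts": joint torques, N m; "eef_pos": TCP position; "tcp_rot": TCP orientation; "contact_force": force on the tool from outside, world axes, zero at the start; "wrist_torque": the same for the moment, N m; "gripper_width": finger opening in m; "grasp_force": force on a finger pad.
Only numpy, scipy, OpenCV 4.12 (cv2) and the standard library are available. Lean on these libraries where they do the work, as an engineer would, in place of code of your own. Each camera call takes 0.05 s, during which the arm holds its last target. There are 200 camera calls.

TASK

Fit the loose knob, flange down, onto the upright square shaft of the stage drive and press it down against the sprung collar with a steady push of about 10 N (anything from 6 to 14 N; at 10 N the end of the shaft is level with the top of the knob), never squashing the collar right down to its stop. Keep pushing steadily for at least two seconds and finish while still holding the knob pressed there, so that a colleague can tighten its set screw. Leave the hex key, the petri dish and the spring clip where they lie.

Things in the scene. Friction and masses are not known exactly. Their poses are not given: they have to be found in the camera images.
- knob: Loose grey plastic knob, about 150 g, 42 mm tall: round flange 62 mm across, 10 mm thick, with a 34 x 34 mm square hub on it to grip above the flange. Square through bore 16.4 mm wide, 2 mm lead-in chamfers, sides parallel to the hub's and to x, y; fits the shaft in any quarter turn. Starts hub up on the worktop. Origin: centre of underside, z up. Flush set screw in the +x hub face.
- knob_top (a point): The centre of the knob's top face, 42 mm above its underside, at the mouth of the bore.
- drive: Stage drive, fixed to the worktop: aluminium foot plate 124 (x) x 104 (y) x 8 mm, grey gearbox 84 x 72 mm, top 36 mm up, and in the middle an upright steel shaft, 14 x 14 mm square, flats parallel to the drive's x and y, end chamfered and 98 mm up. Origin: centre of the foot plate's underside, z up; a short round output hub sticks out on the +x side.
- shaft_end (a point): The centre of the square shaft's upper end, 98 mm above the worktop.
- collar (a joint): Sprung dark steel ring round the shaft, 44 mm across, 10 mm tall, top 62 mm above the worktop when free. Value: how far it is pushed down, m; 0 free, 0.014 at its hard stop. Its spring pushes back with 4 N when it just starts to move and 1 N more per mm: 6 N at 0.002, 10 N at 0.006, 14 N at 0.010.
- hex_key: Bystander: black L-shaped hex key, 24 x 72 x 5 mm, lying on the worktop; origin at the middle of its underside.
- petri_dish: Bystander: clear petri dish, 61 mm in diameter, 14 mm tall; origin at the middle of its underside.
- spring_clip: Bystander: small spring clip, 23 x 30 x 14 mm; origin at the middle of its underside.
Mind the look-alikes: they are no part of the job. Several things have the shape of the knob; the one meant has the colours described above. Leave any turquoise look-alike of the drive alone.

How it is judged:
On the way, in this order (a step that is already met when the one before it is completed fails the run):
1. the knob is fitted on the square shaft, at least 8 mm down it (horizontal distance between knob_top and shaft_end below 0.005 m and angle between knob's own z axis and vertical below 0.1 rad and z of knob_top in the frame of drive below 0.132 m), for 0.1 s.
2. the knob is pressed on the collar with 6 to 14 N for two seconds on end (horizontal distance between knob_top and shaft_end below 0.005 m and angle between knob's own z axis and vertical below 0.1 rad and value of joint collar between 0.002 and 0.01 m and z of knob_top in the frame of drive below 0.104 m and contact force between knob and drive above 4 N and contact force between the fingers and knob above 2 N), for 2 s.
At the end, for the whole second after the job is handed in: The knob is on the shaft (centred within 5 mm, upright within 0.1 rad, its top less than 6 mm above the end of the shaft), rests on the drive's collar and is still held down by the fingers, with the collar pushed down 2 to 10 mm (6 to 14 N) (all of step 2); the arm keeps its last pose, push and grip.
It fails at once if the collar is squashed down to its stop (value of joint collar above 0.0135 m).
It fails at once if the hex key is moved more than 15 mm (distance of hex_key from where it was at the start of the episode above 0.015 m).
It fails at once if the petri dish is moved more than 15 mm (distance of petri_dish from where it was at the start of the episode above 0.015 m).
It fails at once if the spring clip is moved more than 15 mm (distance of spring_clip from where it was at the start of the episode above 0.015 m).
It also fails if it takes over 48 s, if anything falls off the work surface, if the arm or the gripper's body presses on something with over 40 N, if the wrist force passes 120 N, or if a joint passes its speed limit or range.

## Working session

There is one attempt and no reset: what is moved stays moved. The work goes in short steps, Python scripts to look and compute and a tool call to move; the robot and the scene stay as the last step left them, time stands still between calls to the robot, and variables do not carry over. Pictures are saved under pics/ and viewed, at most 10 in all, crops included, and the job is handed in when it is done.

Besides the shell and the picture viewer there is one more tool, called after "Request:" by a JSON object that holds its "method" and its "body", one argument or row to a line. drive_tool: Moves the arm, as the interface text tells. Its arguments: {"type":"object","properties":{"xyz":{"type":"array","items":{"type":"array","items":{"type":"number"}}},"twist":{"type":"array","items":{"type":"number"}},"gripper":{"type":"number"},"grip_force":{"type":"number"}},"required":["xyz","twist"]}

```bash
mkdir -p pics
cat > h.py <<'E'
import numpy as np, cv2
from bench import robot
def cap(n,f):
    c=robot.capture(n); cv2.imwrite(f'pics/{f}.png',c['image'][:,:,::-1]); np.savez(f'pics/{f}.npz',**{k:np.array(c[k]) for k in('intrinsics','xyz','rotation')}); return c
def mat(r):
    r=np.array(r)
    if r.shape==(3,3): return r
    from scipy.spatial.transform import Rotation as R
    return R.from_quat([r[1],r[2],r[3],r[0]]).as_matrix()
def px2w(f,u,v,z):
    d=np.load(f'pics/{f}.npz'); ray=mat(d['rotation'])@np.linalg.inv(d['intrinsics'])@np.array([u,v,1.]); o=d['xyz']
    return o+ray*(z-o[2])/ray[2]
def w2px(f,p):
    d=np.load(f'pics/{f}.npz'); q=d['intrinsics']@(mat(d['rotation']).T@(np.array(p)-d['xyz'])); return q[:2]/q[2]
E
python3 - <<'E'
from h import *
for n in('top','scene'):
    c=cap(n,n+'0'); print(n,c['xyz'],c['rotation'])
print(robot.observe())
E
```

```text
top [0.49261916 0.01585252 0.94539611] [ 0.01903711 -0.69713353  0.71637748 -0.02111227]
scene [-0.13967272  0.47939146  0.67175845] [ 0.20921986 -0.40360581  0.79097537 -0.40949648]
{'clock': 0.1, 'joint_pos': array([ 1.48306138e+00,  3.59336292e-01,  1.11626608e-02, -2.83008572e-04,
       -1.22407427e+00, -2.88110179e-01]), 'dq': array([-0.00024993, -0.00236458,  0.00068905,  0.00088484, -0.00016326,
        0.00095848]), 'joint_efforts': array([-1.14678995e-03, -5.84764552e+01,  2.94107759e+01,  6.95458040e+00,
       -3.20482919e-03,  8.48254928e-06]), 'eef_pos': array([0.24763547, 0.62749191, 0.23045366]), 'tcp_rot': array([ 7.35454493e-04,  9.82385188e-01, -1.86865722e-01, -5.97882533e-05]), 'contact_force': array([-0.70531715, -0.1106074 , -0.70350815]), 'wrist_torque': array([-0.00970273, -0.02518638,  0.01988694]), 'grasp_force': 0.0, 'gripper_width': 0.08560869688045354}
```

View pics/top0.png

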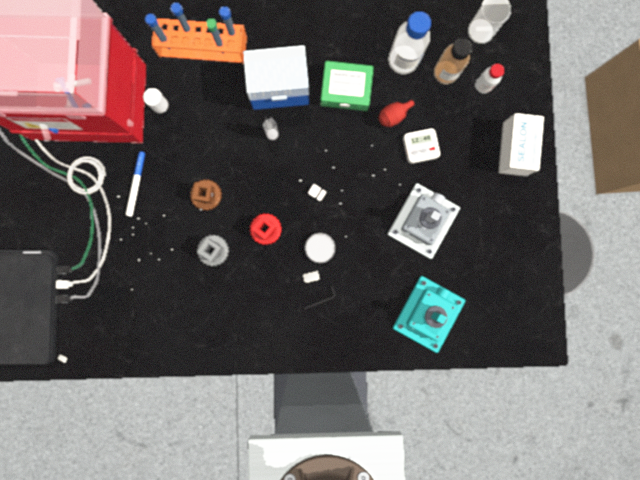

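View pics/scene0.png

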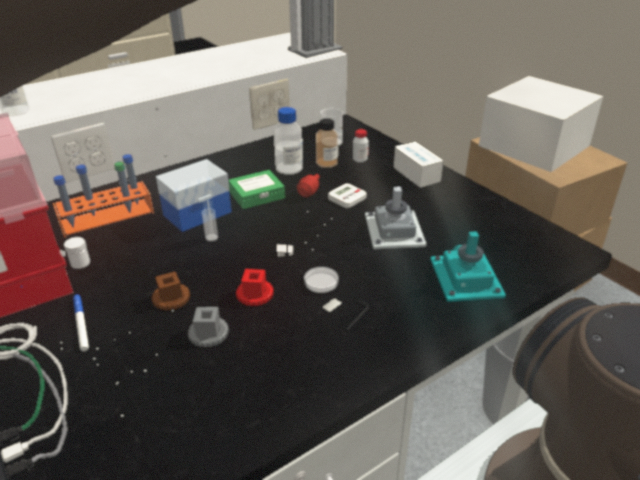

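The top view shows the grey knob at about (212,250), the aluminium/grey drive at (425,220), and look-alikes in brown, red and turquoise. The bystanders are around (315,250–300). I'll enlarge the knob and the drive.

Run:
```python
from h import *
im=cv2.imread('pics/top0.png')
a=cv2.resize(im[225:275,187:237],(400,400),interpolation=cv2.INTER_CUBIC)
b=cv2.resize(im[180:260,385:465],(400,400),interpolation=cv2.INTER_CUBIC)
cv2.imwrite('pics/crop.png',np.hstack([a,b]))
for n,(u,v,z) in dict(knob=(209.5,250,.042),shaft=(433,215,.098),petri=(320,247,.014),tip=(311,277,.01)).items(): print(n,px2w('top0',u,v,z))
```

```text
knob [0.53870286 0.22048726 0.042     ]
shaft [ 0.590667   -0.21588045  0.098     ]
petri [ 0.54013107 -0.00192864  0.014     ]
tip [0.47862042 0.01839136 0.01      ]
```

View pics/crop.png

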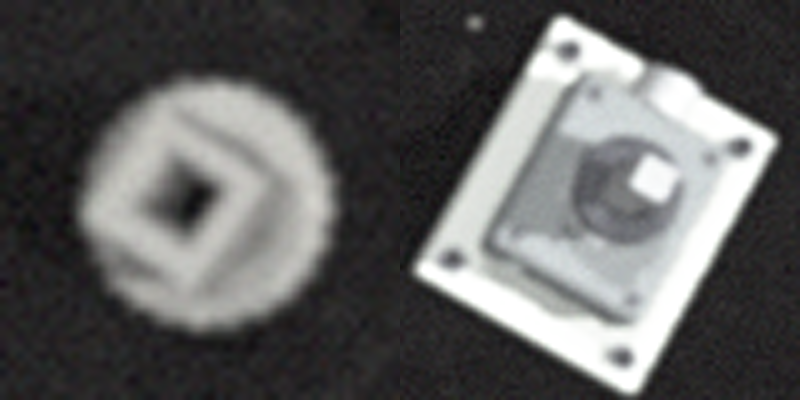

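```bash
cat >> h.py <<'E'
def yaw():
    R=mat(robot.observe()['tcp_rot']); return np.arctan2(R[1,0],R[0,0])
def go(p,y=None):
    """world target -> twist total (rad), then tool shift in cm after the twist, from the measured pose"""
    o=robot.observe(); R=mat(o['tcp_rot']); tw=0 if y is None else -(y-yaw()); c,s=np.cos(tw),np.sin(tw)
    R=R@np.array([[c,-s,0],[s,c,0],[0,0,1]]); print('twist %.3f shift cm'%tw,np.round(R.T@(np.array(p)-o['eef_pos'])*100,2),'yaw',yaw(),'pos',o['eef_pos'])
E
python3 - <<'E'
from h import *
def ang(f,a,b,z):
    d=px2w(f,*b,z)-px2w(f,*a,z); return np.degrees(np.arctan2(d[1],d[0]))%90
A=lambda x,y:((x+.5)/8-.5+187,(y+.5)/8-.5+225)
B=lambda x,y:((x-400+.5)/5-.5+385,(y+.5)/5-.5+180)
k=px2w('top0',*A(183,197),.042); s=px2w('top0',*B(655,176),.098); print(k,s, px2w('top0',*A(208,203),.008))
K=[A(175,115),A(268,180),A(185,290),A(88,212)]; D=[B(558,15),B(778,138),B(638,395),B(415,268)]
print([ang('top0',K[i],K[(i+1)%4],.042) for i in range(4)],[ang('top0',D[i],D[(i+1)%4],.008) for i in range(4)])
print('drive foot centre',np.mean([px2w('top0',*p,.008) for p in D],0))
print('yaw',yaw()); go([k[0],k[1],.2],np.radians(-37))
E
```

```text
[0.5403387  0.22058936 0.042     ] [ 0.5909143  -0.22081986  0.098     ] [0.54039421 0.22181424 0.008     ]
[np.float64(53.662771319039365), np.float64(51.881433843517385), np.float64(49.92401572428088), np.float64(47.054081010000345)] [np.float64(58.84504821538799), np.float64(59.18041301231415), np.float64(58.582823314103514), np.float64(58.62168779622859)]
drive foot centre [ 0.59044965 -0.22131552  0.008     ]
yaw -0.3759413795980422
twist 0.270 shift cm [47.86 14.88  3.09] yaw -0.3759413795980422 pos [0.24763547 0.62749191 0.23045366]
```

Request:
{"method": "drive_tool", "body": {
  "xyz": [
    [0,0,0],
    [0,0,0],
    [0,0,0]
  ],
  "twist": [0.1,0.1,0.1],
  "gripper": 8.5
}}

```text
clock: 0.35
eef_pos: [0.2476, 0.6276, 0.2307]
tcp_rot: [0.001, 0.943, -0.334, 0.0]
contact_force: [-0.0, 0.2, 0.7]
gripper_width: 0.0848
grasp_force: 0.0
```

```bash
python3 -c "
from h import *
go([.5403,.2208,.2],-.68)"
```

```text
twist -0.001 shift cm [48.34 13.23  3.1 ] yaw -0.6807699526526491 pos [0.24761959 0.62760187 0.23068601]
```

Request:
{"method": "drive_tool", "body": {
  "xyz": [
    [3,0.8,0.2],
    [3,0.8,0.2],
    [3,0.8,0.2],
    [3,0.8,0.2],
    [3,0.8,0.2],
    [3,0.8,0.2],
    [3,0.8,0.2],
    [3,0.8,0.2]
  ],
  "twist": [0,0,0,0,0,0,0,0]
}}

```text
clock: 1.02
eef_pos: [0.3955, 0.4263, 0.215]
tcp_rot: [0.0, 0.943, -0.331, -0.0]
contact_force: [0.1, 0.7, 0.2]
gripper_width: 0.0853
grasp_force: 0.0
```

Request:
{"method": "drive_tool", "body": {
  "xyz": [
    [3,0.8,0.2],
    [3,0.8,0.2],
    [3,0.8,0.2],
    [3,0.8,0.2],
    [3,0.8,0.2],
    [3,0.8,0.2],
    [3,0.8,0.2],
    [0,0,0]
  ],
  "twist": [0,0,0,0,0,0,0,0]
}}

```text
clock: 1.68
eef_pos: [0.5254, 0.2489, 0.2004]
tcp_rot: [0.001, 0.943, -0.333, -0.0]
contact_force: [0.1, -0.1, -0.3]
gripper_width: 0.085
grasp_force: 0.0
```

```bash
python3 -c "
from h import *
go([.5403,.2208,.2],-.68)
cap('wrist','w1')
print(w2px('w1',[.5403,.2208,.042]))"
```

```text
twist 0.001 shift cm [2.93 1.25 0.04] yaw -0.6790635569330008 pos [0.52535598 0.24893105 0.20035593]
[335.19006615 185.07535593]
```

View pics/w1.png

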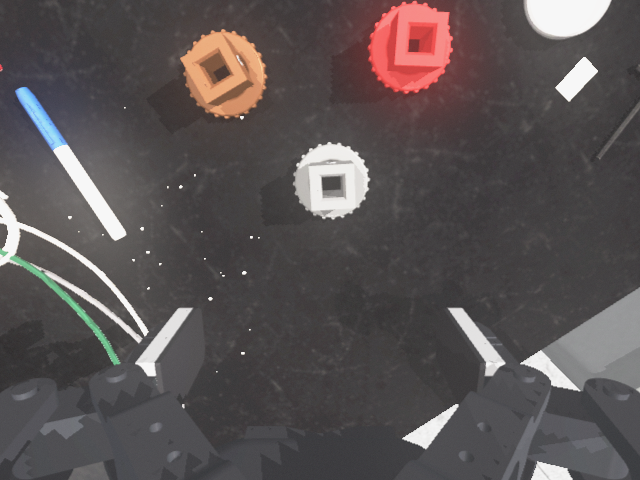

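The wrist view shows the knob bore at (332,186) and the hub's bottom edge running (311,210)–(355,207). Both nearly match the prediction, with a small residual yaw.

```bash
python3 -c "
from h import *
print(px2w('w1',332,186,.042))
e=[px2w('w1',*p,.042) for p in [(309,166),(353,164),(355,207),(311,210)]]
print(np.mean(e,0)); 
for i in range(4):
  d=e[(i+1)%4]-e[i]; print(np.degrees(np.arctan2(d[1],d[0]))%90-90, np.hypot(*d[:2]))
c=np.mean(e,0);c=(c+px2w('w1',332,186,.042))/2
go([c[0],c[1],.014],-.64)"
```

```text
[0.5412728  0.22311941 0.042     ]
[0.54062851 0.22363253 0.042     ]
-36.38133252751378 0.032955263013206136
-34.89846216611906 0.032719759986889495
-34.99472928605775 0.03401696678355622
-36.731640977240886 0.03353258627493802
twist -0.039 shift cm [ 2.93  1.16 18.65] yaw -0.6793726824564358 pos [0.52459714 0.25038122 0.20054035]
```

Request:
{"method": "drive_tool", "body": {
  "xyz": [
    [0,0,0],
    [2.9,1.2,3],
    [0,0,4],
    [0,0,4],
    [0,0,0],
    [0,0,0]
  ],
  "twist": [-0.054,0,0,0,0,0]
}}

```text
clock: 2.23
eef_pos: [0.5385, 0.2267, 0.0912]
tcp_rot: [0.002, 0.952, -0.306, -0.001]
contact_force: [0.3, 0.7, 0.9]
gripper_width: 0.0845
grasp_force: 0.0
```

```bash
python3 -c "
from h import *
go([.5407,.2225,.014],-.625)"
```

```text
twist 0.004 shift cm [0.43 0.17 7.72] yaw -0.6211208186865311 pos [0.53846388 0.226705   0.09123693]
```

Request:
{"method": "drive_tool", "body": {
  "xyz": [
    [0.4,0.2,2],
    [0,0,2],
    [0,0,2],
    [0,0,1.5],
    [0,0,0],
    [0,0,0],
    [0,0,0]
  ],
  "twist": [0,0,0,0,0,0,0]
}}

```text
clock: 2.82
eef_pos: [0.5432, 0.2247, 0.0201]
tcp_rot: [-0.001, 0.952, -0.305, 0.001]
contact_force: [0.6, 0.4, 1.0]
gripper_width: 0.0851
grasp_force: 0.0
```

Request:
{"method": "drive_tool", "body": {
  "xyz": [
    [0,0,0],
    [0,0,0],
    [0,0,0],
    [0,0,0],
    [0,0,0],
    [0,0,0],
    [0,0,0],
    [0,0,0]
  ],
  "twist": [0,0,0,0,0,0,0,0],
  "gripper": 2.5,
  "grip_force": 60
}}

```text
clock: 3.48
eef_pos: [0.5422, 0.2235, 0.0183]
tcp_rot: [-0.0, 0.952, -0.306, 0.0]
contact_force: [-1.1, 0.4, 6.7]
gripper_width: 0.0334
grasp_force: 60.8
```

Request:
{"method": "drive_tool", "body": {
  "xyz": [
    [0,0,-1],
    [0,0,-3],
    [0,0,-3],
    [0,0,-4],
    [0,0,-4],
    [0,0,-3],
    [0,0,0],
    [0,0,0]
  ],
  "twist": [0,0,0,0,0,0,0,0]
}}

```text
clock: 4.15
eef_pos: [0.5424, 0.2237, 0.2001]
tcp_rot: [-0.002, 0.952, -0.306, 0.001]
contact_force: [0.2, -0.4, -2.6]
gripper_width: 0.033
grasp_force: 60.0
```

```bash
python3 -c "
from h import *
go([.5909,-.221,.2],np.radians(-31.2))
print(robot.observe()['contact_force'],robot.observe()['gripper_width'])"
```

```text
twist -0.077 shift cm [27.19 35.53 -0.11] yaw -0.6219287788653427 pos [0.54236621 0.22373266 0.20014044]
[ 0.20789726 -0.38875993 -2.57944872] 0.03303616050568719
```

Request:
{"method": "drive_tool", "body": {
  "xyz": [
    [0,0,0],
    [1.5,2.5,0],
    [1.5,2.5,0],
    [1.5,2.5,0],
    [1.5,2.5,0],
    [1.5,2.5,0],
    [1.5,2.5,0],
    [1.5,2.5,0]
  ],
  "twist": [-0.077,0,0,0,0,0,0,0]
}}

```text
clock: 4.82
eef_pos: [0.5395, 0.0175, 0.196]
tcp_rot: [0.001, 0.963, -0.269, -0.001]
contact_force: [1.3, 0.4, -0.7]
gripper_width: 0.033
grasp_force: 60.1
```

Request:
{"method": "drive_tool", "body": {
  "xyz": [
    [1.6,2.6,0],
    [1.6,2.6,0],
    [1.6,2.6,0],
    [1.6,2.6,0],
    [1.6,2.6,0],
    [1.6,2.6,0],
    [1.6,2.5,0],
    [0,0,0]
  ],
  "twist": [0,0,0,0,0,0,0,0]
}}

```text
clock: 5.48
eef_pos: [0.5414, -0.1975, 0.1956]
tcp_rot: [0.001, 0.963, -0.271, -0.002]
contact_force: [1.0, 0.1, -0.5]
gripper_width: 0.0325
grasp_force: 60.1
```

Request:
{"method": "drive_tool", "body": {
  "xyz": [
    [0,0,0],
    [0,0,0],
    [0,0,0]
  ],
  "twist": [0,0,0]
}}

```text
clock: 5.73
eef_pos: [0.5424, -0.193, 0.1968]
tcp_rot: [0.0, 0.963, -0.269, -0.001]
contact_force: [-0.3, -0.4, -1.3]
gripper_width: 0.0329
grasp_force: 60.1
```

```bash
python3 -c "
from h import *
go([.5909,-.221,.2],np.radians(-31.2))
cap('wrist','w2')
print(w2px('w2',[.5909,-.221,.098]))"
```

```text
twist 0.000 shift cm [ 5.6  -0.12 -0.33] yaw -0.5443709989751562 pos [ 0.5424017  -0.19298364  0.19676748]
[316.89884315 153.75723746]
```

View pics/w2.png

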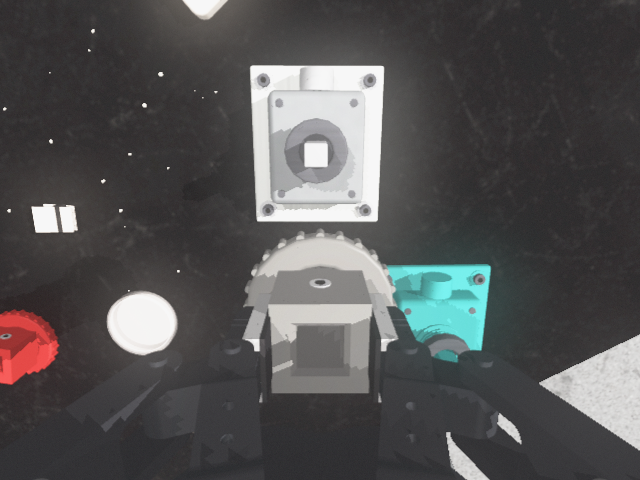

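Shaft end at about (316,154), as predicted. The drive is square to the tool, and the held knob's hub top spans (268,305)–(370,393). Next I'll measure the knob's offset from the TCP.

```bash
python3 -c "
from h import *
im=cv2.imread('pics/w2.png')
cv2.imwrite('pics/c2.png',np.hstack([cv2.resize(im[290:400,255:385],(650,550),interpolation=cv2.INTER_CUBIC),cv2.resize(im[136:173,301:331],(150,185))[np.r_[0:185,[0]*365]] if 1 else 0]))"
```

```text
(no output)
```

View pics/c2.png

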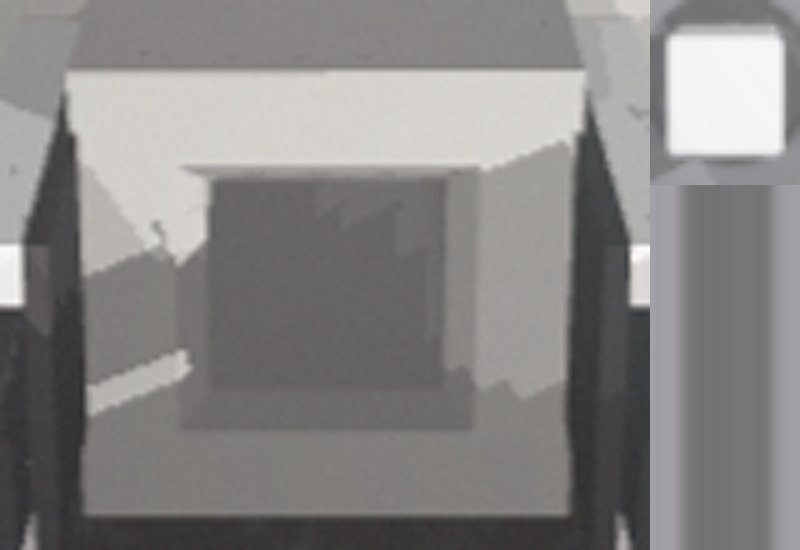

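```bash
python3 -c "
from h import *
C=lambda x,y:((x+.5)/5-.5+255,(y+.5)/5-.5+290)
o=robot.observe(); t=o['eef_pos']
for z in (t[2]+.019,t[2]+.0237,t[2]+.028):
  e=np.array([px2w('w2',*C(*p),z) for p in [(67,70),(586,70),(572,515),(83,515)]])
  print(z,[round(np.hypot(*(e[(i+1)%4]-e[i])[:2]),4) for i in range(4)],[round(np.degrees(np.arctan2(*(e[(i+1)%4]-e[i])[1::-1]))%90-90,2) for i in range(4)],e.mean(0))
  b=np.array([px2w('w2',*C(*p),z) for p in [(183,166),(479,166),(472,430),(182,430)]]).mean(0); print(b)
s=px2w('w2',316,154.9,.098); print('shaft',s,'tcp',t)
R=mat(o['tcp_rot'])
for k in (e.mean(0),): print((R.T@(k-t))*100)
"
```

```text
0.21604920282554074 [np.float64(0.0352), np.float64(0.0354), np.float64(0.0356), np.float64(0.0353)] [np.float64(-31.23), np.float64(-30.77), np.float64(-31.24), np.float64(-31.43)] [ 0.53874542 -0.19143677  0.2160492 ]
[ 0.53864913 -0.19153701  0.2160492 ]
0.22074920282554075 [np.float64(0.0339), np.float64(0.034), np.float64(0.0343), np.float64(0.034)] [np.float64(-31.23), np.float64(-30.77), np.float64(-31.24), np.float64(-31.43)] [ 0.54119828 -0.19291778  0.2207492 ]
[ 0.54110567 -0.19301419  0.2207492 ]
0.22504920282554075 [np.float64(0.0326), np.float64(0.0328), np.float64(0.033), np.float64(0.0328)] [np.float64(-31.23), np.float64(-30.77), np.float64(-31.24), np.float64(-31.43)] [ 0.54344239 -0.19427274  0.2250492 ]
[ 0.54335314 -0.19436565  0.2250492 ]
shaft [ 0.59060901 -0.2201958   0.098     ] tcp [ 0.54261915 -0.19281365  0.1970492 ]
[ 0.14344049  0.08309956 -2.80010464]
```

Request:
{"method": "drive_tool", "body": {
  "xyz": [
    [2,0,0],
    [2,-0.1,0],
    [1.65,-0.1,1],
    [0,0,2],
    [0,0,2],
    [0,0,1],
    [0,0,0],
    [0,0,0]
  ],
  "twist": [0,0,0,0,0,0,0,0]
}}

```text
clock: 6.45
eef_pos: [0.5922, -0.2207, 0.1376]
tcp_rot: [0.0, 0.963, -0.268, -0.0]
contact_force: [-0.4, 0.7, -0.3]
gripper_width: 0.0333
grasp_force: 60.1
```

Request:
{"method": "drive_tool", "body": {
  "xyz": [
    [0,0,0],
    [0,0,0],
    [0,0,0],
    [0,0,0]
  ],
  "twist": [0,0,0,0]
}}

```text
clock: 6.78
eef_pos: [0.5926, -0.2213, 0.1385]
tcp_rot: [-0.0, 0.963, -0.269, 0.001]
contact_force: [0.6, -0.6, -0.7]
gripper_width: 0.033
grasp_force: 60.1
```

```bash
python3 -c "
from h import *
go([.5921,-.2204,.115],np.radians(-31.2))
cap('wrist','w3'); print(w2px('w3',[.5907,-.2205,.098]))
cap('scene','s3'); im=cv2.imread('pics/s3.png'); im2=cv2.imread('pics/w3.png')
cv2.imwrite('pics/c3.png',np.hstack([cv2.resize(im[150:280,340:440],(400,520)),cv2.resize(im2[270:400,250:350],(400,520))]))
"
```

```text
twist -0.000 shift cm [-0.09 -0.05  2.35] yaw -0.544688593715231 pos [ 0.59261266 -0.22127381  0.1385015 ]
[319.48739692 281.39651433]
```

View pics/c3.png

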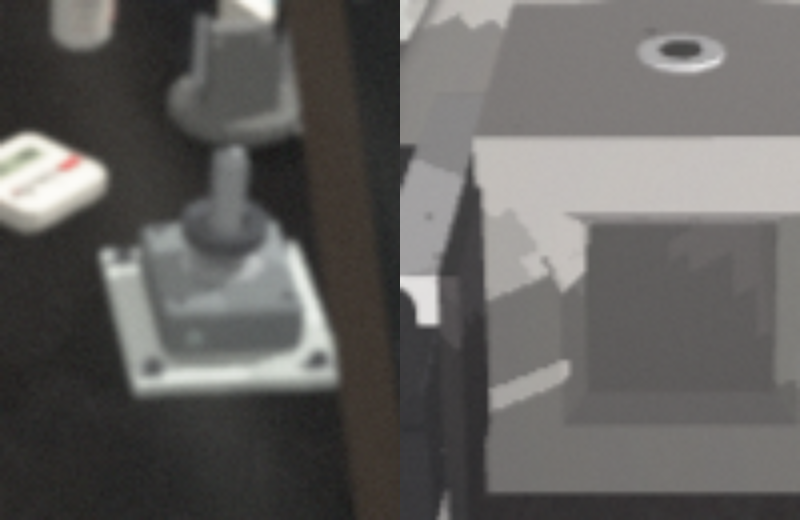

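The knob hangs directly above the shaft in the scene crop (flange about x=235, shaft about x=230) with the bore clear. I'll descend gently and watch the force.

Request:
{"method": "drive_tool", "body": {
  "xyz": [
    [-0.05,-0.03,0.7],
    [0,0,0.7],
    [0,0,0.3],
    [0,0,0.3],
    [0,0,0.3],
    [0,0,0],
    [0,0,0]
  ],
  "twist": [0,0,0,0,0,0,0]
}}

```text
clock: 7.47
eef_pos: [0.5919, -0.2208, 0.1143]
tcp_rot: [0.0, 0.963, -0.269, -0.0]
contact_force: [-0.2, 0.7, -1.2]
gripper_width: 0.0332
grasp_force: 60.1
```

Request:
{"method": "drive_tool", "body": {
  "xyz": [
    [0,0,0.2],
    [0,0,0.2],
    [0,0,0.2],
    [0,0,0],
    [0,0,0]
  ],
  "twist": [0,0,0,0,0]
}}

```text
clock: 7.88
eef_pos: [0.5919, -0.2208, 0.1084]
tcp_rot: [0.0, 0.963, -0.269, -0.0]
contact_force: [-0.1, -0.7, -1.5]
gripper_width: 0.0329
grasp_force: 60.1
```

No contact force, so the shaft is in the bore. Continuing down.

Request:
{"method": "drive_tool", "body": {
  "xyz": [
    [0,0,0.3],
    [0,0,0.3],
    [0,0,0.3],
    [0,0,0.3],
    [0,0,0.3],
    [0,0,0.3],
    [0,0,0],
    [0,0,0]
  ],
  "twist": [0,0,0,0,0,0,0,0]
}}

```text
clock: 8.55
eef_pos: [0.5918, -0.2208, 0.0902]
tcp_rot: [0.0, 0.963, -0.269, -0.0]
contact_force: [-0.8, 0.2, -0.7]
gripper_width: 0.0327
grasp_force: 60.1
```

Request:
{"method": "drive_tool", "body": {
  "xyz": [
    [0,0,0.3],
    [0,0,0.3],
    [0,0,0.3],
    [0,0,0.2],
    [0,0,0.1],
    [0,0,0],
    [0,0,0],
    [0,0,0]
  ],
  "twist": [0,0,0,0,0,0,0,0]
}}

```text
clock: 9.22
eef_pos: [0.5919, -0.2207, 0.0789]
tcp_rot: [0.0, 0.963, -0.269, 0.0]
contact_force: [-2.1, 1.9, 3.9]
gripper_width: 0.0327
grasp_force: 60.7
```

Request:
{"method": "drive_tool", "body": {
  "xyz": [
    [0,0,0.1],
    [0,0,0.1],
    [0,0,0.1],
    [0,0,0.1],
    [0,0,0],
    [0,0,0],
    [0,0,0],
    [0,0,0]
  ],
  "twist": [0,0,0,0,0,0,0,0]
}}

```text
clock: 9.88
eef_pos: [0.592, -0.2208, 0.0751]
tcp_rot: [0.0, 0.963, -0.269, 0.0]
contact_force: [-3.8, 2.3, 7.6]
gripper_width: 0.0331
grasp_force: 61.1
```

Request:
{"method": "drive_tool", "body": {
  "xyz": [
    [0,0,0],
    [0,0,0],
    [0,0,0],
    [0,0,0],
    [0,0,0],
    [0,0,0],
    [0,0,0],
    [0,0,0]
  ],
  "twist": [0,0,0,0,0,0,0,0]
}}

```text
clock: 10.55
eef_pos: [0.5919, -0.2208, 0.0751]
tcp_rot: [0.0, 0.963, -0.269, 0.0]
contact_force: [-4.4, 1.7, 6.9]
gripper_width: 0.0328
grasp_force: 61.1
```

```bash
python3 -c "
from h import *
cap('wrist','w4'); im=cv2.imread('pics/w4.png'); cv2.imwrite('pics/c4.png',cv2.resize(im[230:410,200:440],(800,600),interpolation=cv2.INTER_CUBIC)); print(robot.observe()['contact_force'])"
```

```text
[-3.95295568  1.59045928  7.69646397]
```

View pics/c4.png

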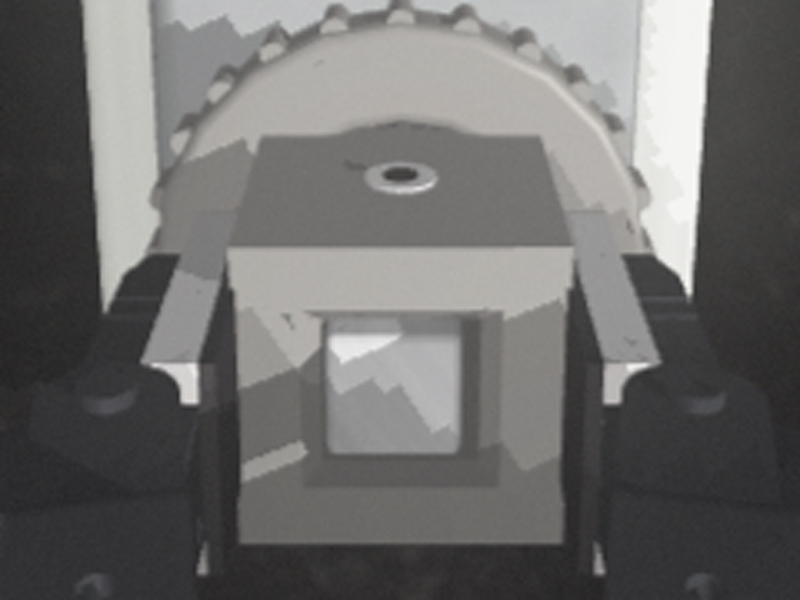

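The shaft end fills the bore near the knob's top, at crop (395,385). Position and force both put the push at about 9 N. I'll add half a millimetre and hold for over two seconds.

Request:
{"method": "drive_tool", "body": {
  "xyz": [
    [0,0,0.06],
    [0,0,0],
    [0,0,0],
    [0,0,0],
    [0,0,0],
    [0,0,0],
    [0,0,0],
    [0,0,0]
  ],
  "twist": [0,0,0,0,0,0,0,0]
}}

```text
clock: 11.27
eef_pos: [0.592, -0.2208, 0.0745]
tcp_rot: [0.0, 0.963, -0.269, 0.0]
contact_force: [-3.4, 2.3, 7.9]
gripper_width: 0.0332
grasp_force: 61.1
```

Request:
{"method": "drive_tool", "body": {
  "xyz": [
    [0,0,0],
    [0,0,0],
    [0,0,0],
    [0,0,0],
    [0,0,0],
    [0,0,0],
    [0,0,0],
    [0,0,0]
  ],
  "twist": [0,0,0,0,0,0,0,0]
}}

```text
clock: 11.93
eef_pos: [0.592, -0.2208, 0.0746]
tcp_rot: [0.0, 0.963, -0.269, 0.0]
contact_force: [-4.2, 1.9, 7.5]
gripper_width: 0.033
grasp_force: 61.1
```

Request:
{"method": "drive_tool", "body": {
  "xyz": [
    [0,0,0],
    [0,0,0],
    [0,0,0],
    [0,0,0],
    [0,0,0],
    [0,0,0],
    [0,0,0],
    [0,0,0]
  ],
  "twist": [0,0,0,0,0,0,0,0]
}}

```text
clock: 12.6
eef_pos: [0.592, -0.2208, 0.0746]
tcp_rot: [0.0, 0.963, -0.269, 0.0]
contact_force: [-3.1, 2.2, 8.6]
gripper_width: 0.0329
grasp_force: 61.1
```

Request:
{"method": "drive_tool", "body": {
  "xyz": [
    [0,0,0],
    [0,0,0],
    [0,0,0],
    [0,0,0],
    [0,0,0],
    [0,0,0],
    [0,0,0],
    [0,0,0]
  ],
  "twist": [0,0,0,0,0,0,0,0]
}}

```text
clock: 13.27
eef_pos: [0.5919, -0.2208, 0.0745]
tcp_rot: [0.0, 0.963, -0.269, 0.0]
contact_force: [-3.9, 2.1, 8.1]
gripper_width: 0.0331
grasp_force: 61.1
```

Request:
{"method": "drive_tool", "body": {
  "xyz": [
    [0,0,0],
    [0,0,0],
    [0,0,0],
    [0,0,0],
    [0,0,0],
    [0,0,0],
    [0,0,0],
    [0,0,0]
  ],
  "twist": [0,0,0,0,0,0,0,0]
}}

```text
clock: 13.93
eef_pos: [0.592, -0.2208, 0.0746]
tcp_rot: [0.0, 0.963, -0.269, 0.0]
contact_force: [-2.4, 1.3, 8.9]
gripper_width: 0.0329
grasp_force: 61.1
```

```bash
python3 -c "
from bench import robot
print(robot.hand_in())"
```

```text
the job is handed in; nothing more can be done
None
```

The knob is on the shaft and was handed in still gripped and pressed against the collar. The push is about 9.5 N, estimated from wrist force and height, and was held steady for over 2.5 s. The hand-in gave no verdict, so I can't confirm a pass.

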